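Load the round-topped stake into the slotted hold-down

TASK

Of the three steel forming stakes standing on the jeweller's bench, slide the round-topped one sideways into the slotted hold-down until it is fully home at the closed end of the slot, with its foot flange under the slotted plate. Leave it standing upright on the hold-down's base and let go; leave the square-headed and the pointed stake where they stand.

Things in the scene. Friction and masses are not known exactly. Their poses are not given: they have to be found in the camera images.
- dome_stake: the round-topped stake: plain steel, 105 mm tall, 0.5 kg, loose, standing on the bench. A round foot flange 60 mm in diameter and 8 mm thick, then a round barrel 26 mm in diameter up to 92 mm, ending in a half-ball of the same diameter. Origin: centre of the flange's underside; z runs up its axis
- square_stake: bystander: a steel stake with the same flange and barrel but a square block head 38 x 38 x 30 mm on top, 106 mm tall. Origin: centre of its underside, z up
- cone_stake: bystander: a steel stake with the same flange and barrel but its upper half tapers to a point, 128 mm tall. Origin: centre of its underside, z up
- keeper: slotted steel hold-down, 110 x 110 x 40 mm, fixed. Base 8 mm thick, free gap from 8 to 32 mm high and 86 mm wide, slotted plate from 32 to 40 mm. Slot 38 mm wide, flared to 70 at its mouth (x = -55 mm), closed end at x = +19. Origin: centre of underside, z up; stakes slide in along +x on the line y = 0. Home: stake axis at the origin (6 mm farther is the stop). The flange cannot enter from above
There are look-alikes about, which are no part of the job. What is shaped like the keeper but turquoise is not meant.

How it is judged:
At the end, for the whole second after the job is handed in: The round-topped stake stands at rest on the hold-down's base (within 5 mm in height), upright within 0.15 rad, its axis within 15 mm of the home position, its flange under the slotted plate (horizontal distance between dome_stake and keeper below 0.015 m and z of dome_stake in the frame of keeper between 0.004 and 0.013 m and angle between dome_stake's own z axis and vertical below 0.15 rad and linear speed of dome_stake below 0.02 m/s); the robot touches nothing.
It fails at once if the square-headed stake is moved by more than 30 mm (distance of square_stake from where it was at the start of the episode above 0.03 m).
It fails at once if the pointed stake is moved by more than 30 mm (distance of cone_stake from where it was at the start of the episode above 0.03 m).
It also fails if it takes over 38 s, if anything falls off the work surface, if the arm or the gripper's body presses on something with over 40 N, if the wrist force passes 120 N, or if a joint passes its speed limit or range.

ROBOT

A 7-joint arm with a two-finger parallel gripper is mounted at the origin on the work surface. World frame = base frame: x ahead of the robot, y to its left, z up, the work surface at z = 0. Lengths are in m, angles in rad, forces in N, time in s.
With the tool pointing down it reaches from about 0.35 to 0.9 m from the base axis. Payload 8.1 kg.
Tool frame: the origin (TCP) lies on the mounting face of the last link; the fingertips stand 178 mm ahead of it and the grasp point (between the pads) lies 159 mm ahead of it; z points along the fingers, y is the line along which they close (so a half turn about z gives the same grasp; the last joint's range is limited). The gripper opens to 92 mm and grips with 3 to 60 N. Pads are 19 mm wide; open, the fingers measure 130 mm over their backs; the gripper's body (75 mm by 190 mm) begins 47 mm behind the grasp point.
Start: joints at [1.022, 0.434, 0.025, 1.573, -0.012, 1.134, -0.075], TCP at [0.269, -0.564, 0.405] pointing down, gripper open.
Joint ranges: [-2.62, 2.62], [-0.44, 2.09], [-1.27, 1.32], [0.08, 2.57], [-1.32, 4.46], [0.12, 2], [-2.74, 2.74]. Speed limits (rad/s): [2.22, 2.22, 3.01, 3.01, 3.14, 3.14, 3.14].

INTERFACE

Orientations are given as a 3x3 rotation matrix whose columns are the frame's x, y, z axes.
In Python, from rig import manip gives the robot as it stands.
- The arm moves only by the tool apply_moves, never from a script. Its argument "series" is a list of rows, each an object with "dr": the turn, a rotation vector about the tool's x, y, z in rad, a list of three; "linear": the shift along the tool's x, y, z in m, a list of three; "fingers": the opening, from -1 (shut) to 1 (fully open). In form: [{"dr": [rx, ry, rz], "linear": [tx, ty, tz], "fingers": fingers}, ...]. A call has 1 to 5 rows; each row shifts and turns the commanded pose from where the row before left it, along the tool's axes as they then stand; what a row does not reach is not made up. A row lasts 1/10 s, in which the tool goes at most 50 mm and 8.59 degrees, less where a joint would pass 70% of its speed; a pose out of reach is approached as far as the arm can. A call with a gripper value outside its range is refused whole. The fingers move at their own pace and stop on an object; "squeeze" is the grip in N (left out, the last holds). Time passes only in rows, so rows that do not move let the fingers close. It gives the time, the measured TCP pose, the force, the opening and the grip force at its end, in the units of the state.
- manip.state(): the state, without advancing time (a new reading comes with each control period).
- manip.grab_frame(name): name is "side" or "top"; returns (picture, depth): 384x512x3 uint8, blue, green, red; 384x512 float32, m along the optical axis (not along the pixel's ray), 0 where there is no reading.
- manip.camera_info(name): a dict with "intrinsics" (3x3 intrinsics, pixels), "view" (4x4, takes a point from world to camera coordinates). Camera axes: x right, y up, looking along -z (the intrinsics and any distortion apply to the point x, -y, -z); pixel columns grow to the right and rows downward; lengths in m; the calibration is good to about 2 mm. A picture is of the moment at which its call begins. camera_info takes no time and is no camera call.
- manip.hand_in(): hands the job in; it is judged then, once.
The state is a dict: "time_s": time; "joints": joint angles; "qd": joint speeds; "tau": joint torques, N m; "tool_pos": TCP position; "orientation": TCP orientation; "ft_force": force on the tool from outside, world axes, zero at the start; "torque": the same for the moment, N m; "grip_width": opening from 0.0 (shut) to 1.0 (fully open); "grasp_force": force on a finger pad.
Only numpy, scipy, OpenCV 4.12 (cv2) and the standard library are available. Lean on these libraries where they do the work, as an engineer would, in place of code of your own. Each camera call takes 0.05 s, during which the arm holds its last target. There are 200 camera calls.

## Working session

There is one attempt and no reset: what is moved stays moved. The work goes in short steps, Python scripts to look and compute and a tool call to move; the robot and the scene stay as the last step left them, time stands still between calls to the robot, and variables do not carry over. Pictures are saved under pics/ and viewed, at most 10 in all, crops included, and the job is handed in when it is done.

Besides the shell and the picture viewer there is one more tool, called after ">>>" in YAML: its name, and indented under it one key for each argument. apply_moves: Moves the arm, as the interface text tells. Its arguments: {"type":"object","properties":{"series":{"type":"array"},"squeeze":{"type":"number"}},"required":["series"]}

```bash
mkdir -p pics
cat > h.py <<'E'
import numpy as np, cv2
from rig import manip
def pts(name,depth):
    ci=manip.camera_info(name);K=np.array(ci["intrinsics"]);V=np.array(ci["view"])
    v,u=np.mgrid[0:384,0:512]
    p=np.stack([(u-K[0,2])/K[0,0]*depth,-(v-K[1,2])/K[1,1]*depth,-depth,np.ones_like(depth)],-1)
    return (p@np.linalg.inv(V).T)[...,:3]
E
python3 - <<'E'
from h import *
for n in("side","top"):
    im,d=manip.grab_frame(n);cv2.imwrite(f"pics/{n}0.png",im);np.savez(f"{n}0.npz",im=im,d=d)
    ci=manip.camera_info(n);print({k:np.round(np.array(v),3).tolist() if not isinstance(v,str) else v for k,v in ci.items()}, (d==0).mean())
print(manip.state())
E
```

```text
{'intrinsics': [[352.448, 0.0, 253.295], [0.0, 352.448, 194.69], [0.0, 0.0, 1.0]], 'view': [[0.994, -0.105, -0.008, -0.48], [0.084, 0.744, 0.663, -0.119], [-0.064, -0.66, 0.749, -0.719], [0.0, 0.0, 0.0, 1.0]]} 0.003957112630208333
{'intrinsics': [[355.142, 0.0, 261.242], [0.0, 355.142, 187.41], [0.0, 0.0, 1.0]], 'view': [[-0.023, -1.0, 0.001, 0.051], [0.983, -0.022, 0.181, -0.504], [-0.181, 0.005, 0.984, -0.803], [0.0, 0.0, 0.0, 1.0]]} 0.0038960774739583335
{'time_s': 0.1, 'joints': array([ 1.0223974 ,  0.43516324,  0.02496609,  1.57399134, -0.01160843,
        1.1339665 , -0.07512358]), 'qd': array([-9.81554974e-04, -9.27976912e-05,  2.94030244e-04, -3.98059696e-03,
        2.79769419e-05, -2.49628570e-04, -8.19208273e-04]), 'tau': array([ 3.15703510e-03, -6.69131112e+01,  9.88048576e-01, -3.15149581e+01,
       -6.05337135e-02,  3.73395940e-02,  3.48392155e-05]), 'tool_pos': array([ 0.26938106, -0.5637505 ,  0.40402271]), 'orientation': array([[ 9.02305063e-01,  4.31097534e-01, -6.98974388e-04],
       [ 4.31098085e-01, -9.02304281e-01,  1.19382308e-03],
       [-1.16033397e-04, -1.37851913e-03, -9.99999043e-01]]), 'ft_force': array([ 0.58346707,  0.66857164, -1.15695991]), 'torque': array([ 0.02588675, -0.03672843, -0.04751439]), 'grasp_force': 0.0, 'grip_width': 0.9996936038262579}
```

View pics/top0.png

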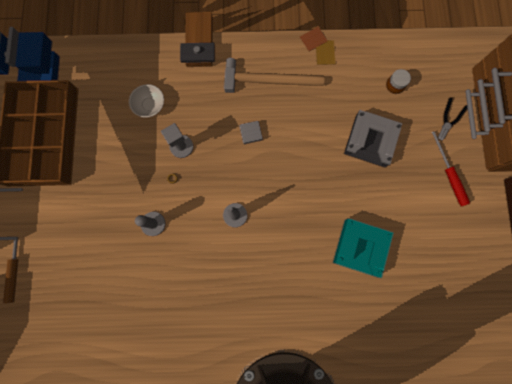

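View pics/side0.png

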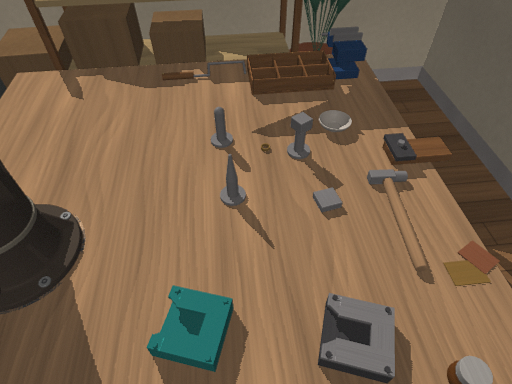

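The top view shows the dome stake's flange at about (152,222), the cone at (235,215), the square stake at (181,146), and the grey keeper at (374,137). The keeper's mouth direction isn't clear yet, so I'll measure it and zoom in.

Run:
```python
from h import *
Z={n:np.load(n+"0.npz") for n in("side","top")}
P={n:pts(n,Z[n]["d"]) for n in Z}
a=cv2.resize(Z["top"]["im"][95:180,330:420],None,fx=4.4,fy=4.4,interpolation=cv2.INTER_CUBIC)
b=cv2.resize(Z["side"]["im"][285:384,310:405],None,fx=4,fy=4,interpolation=cv2.INTER_CUBIC)
h=max(len(a),len(b));pad=lambda x:cv2.copyMakeBorder(x,0,h-len(x),0,0,cv2.BORDER_CONSTANT)
cv2.imwrite("pics/k.png",cv2.convertScaleAbs(np.hstack([pad(a),pad(b)]),alpha=1.6))
for n,(r0,r1,c0,c1) in dict(top=(95,180,330,420),side=(285,384,310,405)).items():
    p=P[n][r0:r1,c0:c1].reshape(-1,3)
    q=p[(p[:,2]>.034)&(p[:,2]<.047)]
    print(n,"plate",len(q),cv2.minAreaRect((q[:,:2]*1000).astype(np.float32)),np.median(q[:,2]), "tablez",np.median(p[p[:,2]<.004,2]))
rois=dict(top=dict(dome=(203,240,125,172),sq=(118,162,158,200),cone=(195,232,215,253)),side=dict(dome=(100,152,203,240),sq=(108,165,284,318),cone=(150,212,212,250)))
for n in rois:
  for k,(r0,r1,c0,c1) in rois[n].items():
    p=P[n][r0:r1,c0:c1].reshape(-1,3)
    f=p[(p[:,2]>.0055)&(p[:,2]<.0105)];t=p[p[:,2]>.03]
    print(n,k,"flange",len(f),cv2.minEnclosingCircle((f[:,:2]*1000).astype(np.float32)),"barrel",t.mean(0).round(4),t[:,2].max())
```

```text
top plate 1467 ((628.260986328125, -242.96946716308594), (110.5304183959961, 111.11160278320312), 69.49504852294922) 0.04175478903210583 tablez 0.0015798039916317674
side plate 3711 ((628.8536987304688, -241.60824584960938), (111.1257553100586, 110.37879180908203), 69.29096984863281) 0.03997248990834257 tablez 1.2475808060075089e-05
top dome flange 248 ((424.2503662109375, 296.52264404296875), 39.50215148925781) barrel [0.4226 0.2897 0.124 ] 0.8805934732549374
top sq flange 184 ((613.7914428710938, 231.56161499023438), 39.49941635131836) barrel [0.616  0.2362 0.1092] 0.8805934732549374
top cone flange 274 ((440.7318115234375, 111.93916320800781), 36.748069763183594) barrel [0.4371 0.1012 0.1156] 0.8805934732549374
side dome flange 176 ((428.94482421875, 308.7643737792969), 30.986783981323242) barrel [0.4298 0.2745 0.0908] 0.6131423047580451
side sq flange 195 ((625.8682250976562, 242.41310119628906), 30.78274154663086) barrel [0.6205 0.225  0.0928] 0.6131423047580451
side cone flange 271 ((446.0399169921875, 106.74378204345703), 30.32467269897461) barrel [0.4456 0.0885 0.0857] 0.6131423047580451
```

View pics/k.png

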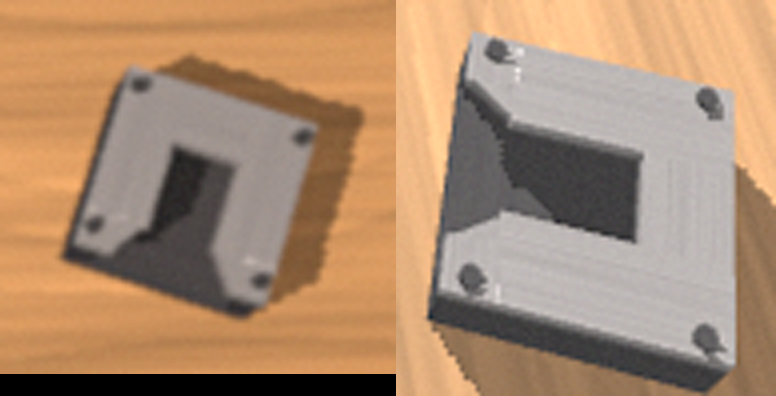

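The left half of the crop is the top view, with the slot mouth at the lower side (about (170,270)). In the right half, the side view, the mouth is on the left. So the keeper faces -x, and its +x axis is at a yaw of about -20.6°. Next I'll fit the stakes more robustly and compute the first moves.

```bash
cat >> h.py <<'E'
def tool(target):
    s=manip.state();return (np.array(s["orientation"]).T@(np.array(target)-np.array(s["tool_pos"]))).round(4),np.array(s["tool_pos"]).round(4)
def barrel(name,d,c,rad=.05,zlo=.02,zhi=.085):
    from scipy.optimize import least_squares
    p=pts(name,d).reshape(-1,3);q=p[(d.ravel()>0)&(p[:,2]>zlo)&(p[:,2]<zhi)&(np.hypot(*(p[:,:2]-c).T)<rad)][:,:2]
    r=least_squares(lambda x:np.hypot(*(q-x).T)-.013,q.mean(0),loss="soft_l1",f_scale=.002)
    return r.x.round(4),len(q),float(np.median(abs(r.fun)).round(4))
E
python3 - <<'E'
from h import *
for n in("side","top"):
  d=np.load(n+"0.npz")["d"];p=pts(n,d).reshape(-1,3)
  for k,c in dict(dome=(.428,.303),sq=(.62,.237),cone=(.444,.109)).items():
    q=p[(p[:,2]>.006)&(p[:,2]<.011)&(np.hypot(*(p[:,:2]-c).T)<.05)]
    print(n,k,barrel(n,d,np.array(c)),"flange med-range",(np.percentile(q,3,0)+np.percentile(q,97,0))[:2]/2,np.ptp(q,0))
print(tool([.45,-.2,.405]),tool([.52,.0,.405]))
E
```

```text
side dome (array([0.4293, 0.3102]), 201, 0.0006) flange med-range [0.42958865 0.30613696] [0.05673993 0.0557768  0.00441242]
side sq (array([0.6254, 0.2427]), 213, 0.001) flange med-range [0.62448604 0.23995926] [0.05898062 0.0584646  0.00449561]
side cone (array([0.4458, 0.1086]), 245, 0.0009) flange med-range [0.44563781 0.10419377] [0.05828627 0.05627428 0.00496727]
top dome (array([0.4281, 0.3087]), 98, 0.0002) flange med-range [0.42890378 0.30593236] [0.05686364 0.07268249 0.00494964]
top sq (array([0.624 , 0.2415]), 72, 0.0007) flange med-range [0.62109363 0.24041233] [0.05846419 0.07383062 0.00497205]
top cone (array([0.4457, 0.1067]), 66, 0.0009) flange med-range [0.44518904 0.1057526 ] [0.05737588 0.05677132 0.00481753]
(array([ 0.3198, -0.2504, -0.0007]), array([ 0.2694, -0.5638,  0.404 ])) (array([ 0.4692, -0.4006, -0.0005]), array([ 0.2694, -0.5638,  0.404 ]))
```

>>> apply_moves:
  series:
    - {"dr": [0, 0, 0], "linear": [0.032, -0.025, 0], "fingers": 1}
    - {"dr": [0, 0, 0], "linear": [0.032, -0.025, 0], "fingers": 1}
    - {"dr": [0, 0, 0], "linear": [0.032, -0.025, 0], "fingers": 1}
    - {"dr": [0, 0, 0], "linear": [0.032, -0.025, 0], "fingers": 1}
    - {"dr": [0, 0, 0], "linear": [0.032, -0.025, 0], "fingers": 1}

```text
time_s: 0.6
tool_pos: [0.3603, -0.3805, 0.4045]
orientation: [[0.902, 0.431, -0.0], [0.431, -0.902, 0.0], [-0.0, -0.0, -1.0]]
ft_force: [0.2, -0.4, -0.0]
grip_width: 1.001
grasp_force: 0.0
```

>>> apply_moves:
  series:
    - {"dr": [0, 0, 0], "linear": [0.032, -0.025, 0], "fingers": 1}
    - {"dr": [0, 0, 0], "linear": [0.032, -0.025, 0], "fingers": 1}
    - {"dr": [0, 0, 0], "linear": [0.032, -0.025, 0], "fingers": 1}
    - {"dr": [0, 0, 0], "linear": [0.032, -0.025, 0], "fingers": 1}
    - {"dr": [0, 0, 0], "linear": [0.032, -0.025, 0], "fingers": 1}

```text
time_s: 1.1
tool_pos: [0.4507, -0.1988, 0.4046]
orientation: [[0.902, 0.431, -0.0], [0.431, -0.902, -0.0], [-0.0, -0.0, -1.0]]
ft_force: [1.3, -0.7, -0.2]
grip_width: 1.002
grasp_force: 0.0
```

```bash
python3 -c "
from h import *
s=manip.state();print(s['time_s'],s['joints'].round(3),s['orientation'].round(4).tolist(),tool([.46,.05,.405]),tool([.4287,.3093,.405]))"
```

```text
1.1 [ 0.447  0.231 -0.169  1.876  0.045  1.038 -0.866] [[0.9023, 0.431, -0.0003], [0.431, -0.9023, -0.0], [-0.0003, -0.0001, -1.0]] (array([ 0.1156, -0.2205, -0.0004]), array([ 0.4507, -0.1988,  0.4046])) (array([ 1.991e-01, -4.680e-01, -4.000e-04]), array([ 0.4507, -0.1988,  0.4046]))
```

>>> apply_moves:
  series:
    - {"dr": [0, 0, 0], "linear": [0.018, -0.043, 0], "fingers": 1}
    - {"dr": [0, 0, 0], "linear": [0.018, -0.043, 0], "fingers": 1}
    - {"dr": [0, 0, 0], "linear": [0.018, -0.043, 0], "fingers": 1}
    - {"dr": [0, 0, 0], "linear": [0.018, -0.043, 0], "fingers": 1}
    - {"dr": [0, 0, 0], "linear": [0.018, -0.043, 0], "fingers": 1}

```text
time_s: 1.6
tool_pos: [0.4383, 0.0341, 0.4047]
orientation: [[0.902, 0.431, 0.0], [0.431, -0.902, -0.0], [-0.0, 0.0, -1.0]]
ft_force: [1.4, -0.8, 0.8]
grip_width: 1.001
grasp_force: 0.0
```

>>> apply_moves:
  series:
    - {"dr": [0, 0, 0], "linear": [0.018, -0.043, 0], "fingers": 1}
    - {"dr": [0, 0, 0], "linear": [0.018, -0.043, 0], "fingers": 1}
    - {"dr": [0, 0, 0], "linear": [0.018, -0.043, 0], "fingers": 1}
    - {"dr": [0, 0, 0], "linear": [0.018, -0.043, 0], "fingers": 1}
    - {"dr": [0, 0, 0], "linear": [0.018, -0.043, 0], "fingers": 1}

```text
time_s: 2.1
tool_pos: [0.427, 0.2668, 0.4046]
orientation: [[0.902, 0.431, -0.0], [0.431, -0.902, -0.0], [-0.0, 0.0, -1.0]]
ft_force: [0.5, 0.0, -1.3]
grip_width: 1.002
grasp_force: 0.0
```

```bash
python3 -c "
from h import *
s=manip.state();print(s['time_s'],s['joints'].round(3),s['orientation'].round(4).tolist(),tool([.4287,.3093,.229]))"
```

```text
2.1 [-0.278  0.282 -0.48   1.833  0.148  1.062 -1.94 ] [[0.9025, 0.4308, -0.0001], [0.4308, -0.9025, -0.0004], [-0.0003, 0.0003, -1.0]] (array([ 0.0199, -0.0377,  0.1755]), array([0.427 , 0.2668, 0.4046]))
```

>>> apply_moves:
  series:
    - {"dr": [0, 0, 0], "linear": [0.02, -0.0377, 0], "fingers": 1}
    - {"dr": [0, 0, 0], "linear": [0, 0, 0.02], "fingers": 1}
    - {"dr": [0, 0, 0], "linear": [0, 0, 0.02], "fingers": 1}
    - {"dr": [0, 0, 0], "linear": [0, 0, 0.02], "fingers": 1}
    - {"dr": [0, 0, 0], "linear": [0, 0, 0.02], "fingers": 1}

```text
time_s: 2.6
tool_pos: [0.4291, 0.3077, 0.3236]
orientation: [[0.902, 0.431, -0.001], [0.431, -0.902, -0.0], [-0.001, 0.0, -1.0]]
ft_force: [-1.3, 0.4, 1.4]
grip_width: 1.002
grasp_force: 0.0
```

```bash
python3 -c "
from h import *
print(tool([.4287,.3093,.229]))
im,d=manip.grab_frame('side');cv2.imwrite('pics/s1.png',cv2.resize(im[0:220,120:400],None,fx=2,fy=2))"
```

```text
(array([ 0.0004, -0.0016,  0.0946]), array([0.4291, 0.3077, 0.3236]))
```

View pics/s1.png

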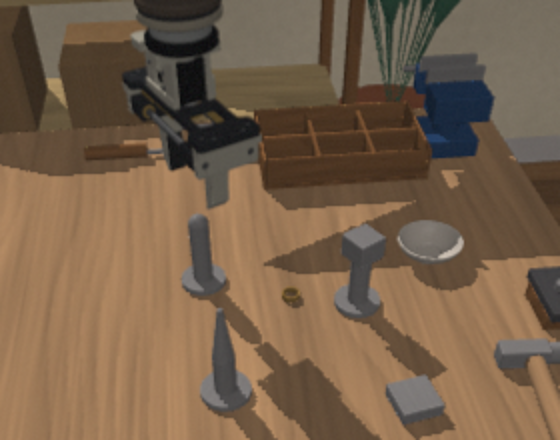

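The open fingers, at about (215,185) and (172,150), straddle the line above the dome at (199,220), so I'll descend.

>>> apply_moves:
  series:
    - {"dr": [0, 0, 0], "linear": [0, -0.001, 0.024], "fingers": 1}
    - {"dr": [0, 0, 0], "linear": [0, 0, 0.024], "fingers": 1}
    - {"dr": [0, 0, 0], "linear": [0, 0, 0.024], "fingers": 1}
    - {"dr": [0, 0, 0], "linear": [0, 0, 0.02], "fingers": 1}
    - {"dr": [0, 0, 0], "linear": [0, 0, 0], "fingers": 1}

```text
time_s: 3.15
tool_pos: [0.4282, 0.3079, 0.2308]
orientation: [[0.902, 0.431, -0.003], [0.431, -0.902, -0.003], [-0.004, 0.001, -1.0]]
ft_force: [-0.8, -0.2, 0.5]
grip_width: 1.002
grasp_force: 0.0
```

>>> apply_moves:
  series:
    - {"dr": [0, 0, 0], "linear": [0, 0, 0], "fingers": -1}
    - {"dr": [0, 0, 0], "linear": [0, 0, 0], "fingers": -1}
    - {"dr": [0, 0, 0], "linear": [0, 0, 0], "fingers": -1}
    - {"dr": [0, 0, 0], "linear": [0, 0, 0], "fingers": -1}
    - {"dr": [0, 0, 0], "linear": [0, 0, 0], "fingers": -1}
  squeeze: 40

```text
time_s: 3.65
tool_pos: [0.429, 0.3088, 0.2332]
orientation: [[0.902, 0.431, 0.001], [0.431, -0.902, 0.0], [0.001, -0.0, -1.0]]
ft_force: [-0.3, 0.2, 0.6]
grip_width: 0.615
grasp_force: 0.0
```

>>> apply_moves:
  series:
    - {"dr": [0, 0, 0], "linear": [0, 0, 0], "fingers": -1}
    - {"dr": [0, 0, 0], "linear": [0, 0, 0], "fingers": -1}
    - {"dr": [0, 0, 0], "linear": [0, 0, 0], "fingers": -1}
    - {"dr": [0, 0, 0], "linear": [0, 0, 0], "fingers": -1}

```text
time_s: 4.05
tool_pos: [0.4287, 0.3092, 0.2328]
orientation: [[0.902, 0.431, -0.0], [0.431, -0.902, 0.001], [0.0, -0.001, -1.0]]
ft_force: [0.4, 1.6, -5.5]
grip_width: 0.276
grasp_force: 40.0
```

>>> apply_moves:
  series:
    - {"dr": [0, 0, 0], "linear": [0, 0, -0.02], "fingers": -1}
    - {"dr": [0, 0, 0], "linear": [0, 0, -0.035], "fingers": -1}
    - {"dr": [0, 0, 0], "linear": [0, 0, -0.04], "fingers": -1}
    - {"dr": [0, 0, 0], "linear": [0, 0, -0.04], "fingers": -1}
    - {"dr": [0, 0, 0], "linear": [0, 0, -0.035], "fingers": -1}

```text
time_s: 4.55
tool_pos: [0.4284, 0.3083, 0.4039]
orientation: [[0.902, 0.431, -0.001], [0.431, -0.902, -0.001], [-0.001, 0.0, -1.0]]
ft_force: [1.1, 0.8, -5.6]
grip_width: 0.279
grasp_force: 39.9
```

```bash
python3 -c "
from h import *
print(tool([.5,.05,.403]),tool([.505,-.195,.403]))"
```

```text
(array([-0.0468,  0.2639,  0.0011]), array([0.4284, 0.3083, 0.4039])) (array([-0.148 ,  0.4871,  0.0012]), array([0.4284, 0.3083, 0.4039]))
```

>>> apply_moves:
  series:
    - {"dr": [0, 0, 0], "linear": [-0.01, 0.0325, 0], "fingers": -1}
    - {"dr": [0, 0, 0], "linear": [-0.01, 0.0325, 0], "fingers": -1}
    - {"dr": [0, 0, 0], "linear": [-0.01, 0.0325, 0], "fingers": -1}
    - {"dr": [0, 0, 0], "linear": [-0.01, 0.0325, 0], "fingers": -1}
    - {"dr": [0, 0, 0], "linear": [-0.01, 0.0325, 0], "fingers": -1}

```text
time_s: 5.05
tool_pos: [0.4533, 0.1389, 0.4019]
orientation: [[0.902, 0.431, -0.002], [0.431, -0.902, -0.001], [-0.002, 0.0, -1.0]]
ft_force: [0.7, 0.3, -4.3]
grip_width: 0.28
grasp_force: 39.9
```

>>> apply_moves:
  series:
    - {"dr": [0, 0, 0], "linear": [-0.01, 0.0325, 0], "fingers": -1}
    - {"dr": [0, 0, 0], "linear": [-0.01, 0.0325, 0], "fingers": -1}
    - {"dr": [0, 0, 0], "linear": [-0.01, 0.0325, 0], "fingers": -1}
    - {"dr": [0, 0, 0], "linear": [-0.01, 0.0325, 0], "fingers": -1}
    - {"dr": [0, 0, 0], "linear": [-0.01, 0.0325, 0], "fingers": -1}

```text
time_s: 5.55
tool_pos: [0.4781, -0.0291, 0.402]
orientation: [[0.902, 0.431, -0.002], [0.431, -0.902, -0.0], [-0.002, -0.001, -1.0]]
ft_force: [0.2, 0.2, -5.8]
grip_width: 0.275
grasp_force: 39.9
```

>>> apply_moves:
  series:
    - {"dr": [0, 0, 0], "linear": [-0.01, 0.0325, 0], "fingers": -1}
    - {"dr": [0, 0, 0], "linear": [-0.01, 0.0325, 0], "fingers": -1}
    - {"dr": [0, 0, 0], "linear": [-0.01, 0.0325, 0], "fingers": -1}
    - {"dr": [0, 0, 0], "linear": [-0.01, 0.0325, 0], "fingers": -1}
    - {"dr": [0, 0, 0], "linear": [-0.008, 0.032, 0], "fingers": -1}

```text
time_s: 6.05
tool_pos: [0.5046, -0.196, 0.4018]
orientation: [[0.902, 0.431, -0.002], [0.431, -0.902, 0.0], [-0.002, -0.001, -1.0]]
ft_force: [0.9, 1.2, -5.5]
grip_width: 0.278
grasp_force: 39.9
```

Run:
```python
from h import *
im,d=manip.grab_frame('side');cv2.imwrite('pics/s2.png',cv2.resize(im[100:,120:],None,fx=2,fy=2))
s=manip.state();tp=s['tool_pos'];print(tp,s['orientation'].round(4).tolist())
K=np.array([.6287,-.2423]);u=np.array([np.cos(-.3605),np.sin(-.3605)])
z=tp[2]-.159-.074
print("bottom z",z)
for n,dd in(('side',d),('top',manip.grab_frame('top')[1])):
  try: print(n,barrel(n,dd,tp[:2],.03,z+.012,z+.045))
  except Exception as e: print(n,e)
A=K-.11*u
print(A,tool([*A,.403]),tool([*A,.247]),"dir tool",s['orientation'].T@np.array([*u,0]))
```

```text
[ 0.50489635 -0.20229374  0.40170225] [[0.905, 0.4253, -0.0014], [0.4253, -0.905, -0.0037], [-0.0028, 0.0028, -1.0]]
bottom z 0.16870224836731418
side (array([ 0.5046, -0.1958]), 211, 0.0002)
top Initial guess is outside of provided bounds
[ 0.52577074 -0.20349836] (array([ 0.0177,  0.0123, -0.0015]), array([ 0.5046, -0.1999,  0.4015])) (array([0.0181, 0.0121, 0.1545]), array([ 0.5046, -0.1999,  0.4015])) dir tool [6.96820864e-01 7.17245204e-01 3.16104668e-05]h.py:13: RuntimeWarning: Mean of empty slice.
  r=least_squares(lambda x:np.hypot(*(q-x).T)-.013,q.mean(0),loss="soft_l1",f_scale=.002)
  ret = um.true_divide(
```

View pics/s2.png

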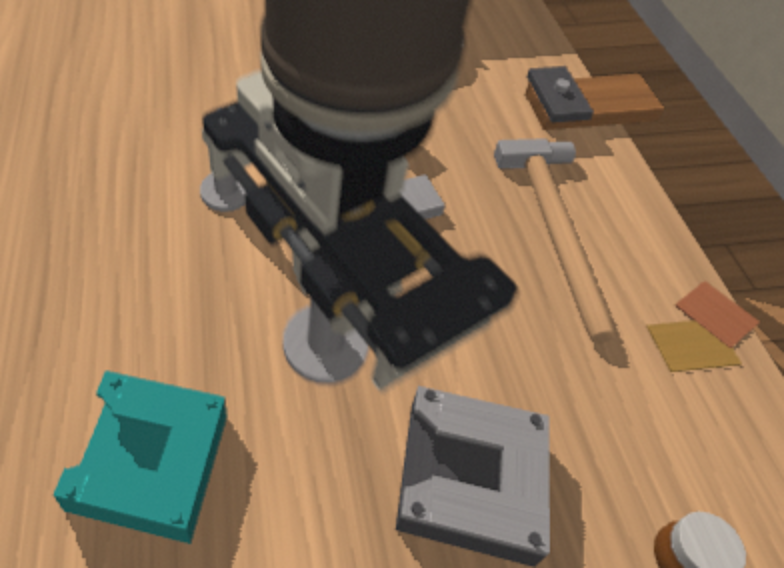

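The stake hangs upright (flange at about (325,340)) short of the grey keeper's mouth at (405,455). I'll line it up and lower it.

>>> apply_moves:
  series:
    - {"dr": [0, 0, 0], "linear": [0.0178, 0.0122, 0], "fingers": -1}
    - {"dr": [0, 0, 0], "linear": [0, 0, 0.04], "fingers": -1}
    - {"dr": [0, 0, 0], "linear": [0, 0, 0.04], "fingers": -1}
    - {"dr": [0, 0, 0], "linear": [0, 0, 0.04], "fingers": -1}
    - {"dr": [0, 0, 0], "linear": [0, 0, 0], "fingers": -1}

```text
time_s: 6.65
tool_pos: [0.5237, -0.1969, 0.2772]
orientation: [[0.902, 0.432, -0.011], [0.432, -0.902, 0.003], [-0.009, -0.008, -1.0]]
ft_force: [-0.6, 0.3, -5.6]
grip_width: 0.275
grasp_force: 40.0
```

>>> apply_moves:
  series:
    - {"dr": [0, 0, 0], "linear": [0, 0, 0], "fingers": -1}
    - {"dr": [0, 0, 0], "linear": [0, 0, 0], "fingers": -1}
    - {"dr": [0, 0, 0], "linear": [0, 0, 0], "fingers": -1}

```text
time_s: 6.95
tool_pos: [0.5274, -0.198, 0.2849]
orientation: [[0.902, 0.431, 0.004], [0.431, -0.902, -0.001], [0.003, 0.003, -1.0]]
ft_force: [-0.5, 0.1, -5.0]
grip_width: 0.282
grasp_force: 40.0
```

Run:
```python
from h import *
im,d=manip.grab_frame('side')
s=manip.state();tp=s['tool_pos'];print(tp,s['orientation'].round(4).tolist())
K=np.array([.6287,-.2423]);u=np.array([np.cos(-.3605),np.sin(-.3605)])
z=tp[2]-.159-.074
print("bottom",z)
b=barrel('side',d,tp[:2],.03,z+.012,z+.045);print(b)
p=pts('side',d).reshape(-1,3);f=p[(np.hypot(*(p[:,:2]-tp[:2]).T)<.028)&(p[:,2]<z+.012)&(p[:,2]>z-.003)];print("flange top",np.median(f[:,2]),len(f))
A=K-.11*u; e=A-b[0]
print(s['orientation'].T@np.array([*e,0]),"dir",s['orientation'].T@np.array([*u,0]))
```

```text
[ 0.52721281 -0.19795477  0.28468792] [[0.9023, 0.4311, 0.0031], [0.4311, -0.9023, -0.0011], [0.0023, 0.0023, -1.0]]
bottom 0.051687922613271306
(array([ 0.5289, -0.1982]), 120, 0.0002)
flange top 0.060309054149281116 467
[-5.10751502e-03  3.43194234e-03 -4.13193171e-06] dir [0.69226552 0.72163543 0.00327886]
```

>>> apply_moves:
  series:
    - {"dr": [0, 0, 0], "linear": [-0.005, 0.0034, 0.01], "fingers": -1}
    - {"dr": [0, 0, 0], "linear": [0, 0, 0.014], "fingers": -1}
    - {"dr": [0, 0, 0], "linear": [0, 0, 0.012], "fingers": -1}
    - {"dr": [0, 0, 0], "linear": [0, 0, 0], "fingers": -1}
    - {"dr": [0, 0, 0], "linear": [0, 0, 0], "fingers": -1}

```text
time_s: 7.5
tool_pos: [0.5234, -0.2028, 0.246]
orientation: [[0.902, 0.431, -0.001], [0.431, -0.902, 0.001], [-0.001, -0.001, -1.0]]
ft_force: [0.5, 1.0, -5.6]
grip_width: 0.277
grasp_force: 40.0
```

>>> apply_moves:
  series:
    - {"dr": [0, 0, 0], "linear": [0, 0, 0], "fingers": -1}
    - {"dr": [0, 0, 0], "linear": [0, 0, 0], "fingers": -1}
    - {"dr": [0, 0, 0], "linear": [0, 0, 0], "fingers": -1}

```text
time_s: 7.8
tool_pos: [0.5237, -0.2031, 0.2471]
orientation: [[0.902, 0.431, 0.001], [0.431, -0.902, -0.0], [0.001, 0.001, -1.0]]
ft_force: [0.1, -0.3, -5.4]
grip_width: 0.274
grasp_force: 40.0
```

```bash
cat > m.py <<'E'
from h import *
import sys
im,d=manip.grab_frame('side')
if len(sys.argv)>1: cv2.imwrite(sys.argv[1],cv2.resize(im[180:,180:420],None,fx=2.8,fy=2.8))
s=manip.state();tp=s['tool_pos'];R=s['orientation'];print(tp,R.round(4).tolist(),s['ft_force'].round(1))
K=np.array([.6287,-.2423]);u=np.array([np.cos(-.3605),np.sin(-.3605)]);v=np.array([-u[1],u[0]])
z=tp[2]-.159-.074
p=pts('side',d).reshape(-1,3);f=p[(np.hypot(*(p[:,:2]-tp[:2]).T)<.028)&(p[:,2]<z+.012)&(p[:,2]>z-.003)];print("bottom",z,"flange top",np.median(f[:,2]),len(f))
try:
    b=barrel('side',d,tp[:2],.03,max(z+.012,.045),z+.06);print(b,"keeper frame barrel",(b[0]-K)@u,(b[0]-K)@v)
except Exception as e: print(e)
print("keeper frame tcp",(tp[:2]-K)@u,(tp[:2]-K)@v,"home move",R.T@np.array([*(K-tp[:2]),0]),"v",R.T@np.array([*v,0]))
E
python3 m.py pics/s3.png
```

```text
[ 0.52364598 -0.20306516  0.24707696] [[0.9023, 0.4311, 0.0006], [0.4311, -0.9023, -0.0002], [0.0005, 0.0005, -1.0]] [-0.1  0.5 -5. ]
bottom 0.01407696266128293 flange top 0.022571575095495455 405
(array([ 0.5233, -0.2016]), 30, 0.0006) keeper frame barrel -0.11298155303556323 0.0009048058754341712
keeper frame tcp -0.11214099419920677 -0.0003441297051120368 home move [7.78732488e-02 8.06936947e-02 7.58810789e-05] v [ 7.21697924e-01 -6.92208138e-01 -2.32018662e-06]
```

View pics/s3.png

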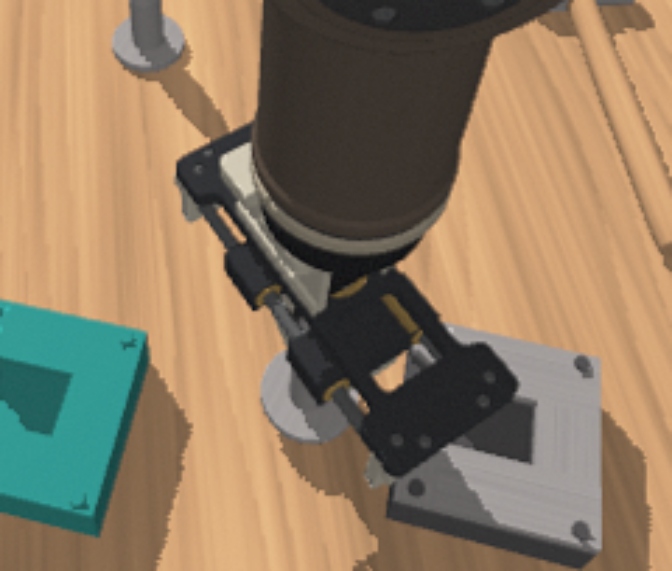

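The flange, at about (310,390), sits low in front of the keeper's mouth and is on the slot line. I'll slide it in.

>>> apply_moves:
  series:
    - {"dr": [0, 0, 0], "linear": [0.007, 0.0072, -0.0015], "fingers": -1}
    - {"dr": [0, 0, 0], "linear": [0.007, 0.0072, 0], "fingers": -1}
    - {"dr": [0, 0, 0], "linear": [0.007, 0.0072, 0], "fingers": -1}
    - {"dr": [0, 0, 0], "linear": [0.007, 0.0072, 0], "fingers": -1}
    - {"dr": [0, 0, 0], "linear": [0.007, 0.0072, 0], "fingers": -1}

```text
time_s: 8.35
tool_pos: [0.5716, -0.2208, 0.2481]
orientation: [[0.902, 0.431, 0.0], [0.431, -0.902, 0.0], [0.0, 0.0, -1.0]]
ft_force: [-0.5, -0.4, -5.2]
grip_width: 0.271
grasp_force: 40.0
```

>>> apply_moves:
  series:
    - {"dr": [0, 0, 0], "linear": [0, 0, 0], "fingers": -1}
    - {"dr": [0, 0, 0], "linear": [0, 0, 0], "fingers": -1}

```text
time_s: 8.55
tool_pos: [0.5706, -0.2204, 0.2479]
orientation: [[0.902, 0.431, -0.001], [0.431, -0.902, 0.0], [-0.001, -0.001, -1.0]]
ft_force: [0.3, 0.1, -6.1]
grip_width: 0.282
grasp_force: 40.0
```

```bash
python3 m.py
```

```text
[ 0.57029265 -0.22031414  0.24792696] [[0.9023, 0.4312, -0.001], [0.4312, -0.9023, 0.0003], [-0.0008, -0.0007, -1.0]] [-0.4  0.4 -6.7]
bottom 0.014926956758439566 flange top 0.023329606616871112 460
(array([ 0.5708, -0.22  ]), 98, 0.0004) keeper frame barrel -0.06204437064799028 0.00044279893270866497
keeper frame tcp -0.06240830040570289 -3.0112470467889146e-05 home move [ 4.32195363e-02  4.50207131e-02 -6.27477707e-05] v [ 7.21724115e-01 -6.92180826e-01 -8.36807843e-05]
```

Centred to within 0.5 mm with no contact. I'll go the remaining 62 mm.

>>> apply_moves:
  series:
    - {"dr": [0, 0, 0], "linear": [0.007, 0.0073, 0], "fingers": -1}
    - {"dr": [0, 0, 0], "linear": [0.007, 0.0073, 0], "fingers": -1}
    - {"dr": [0, 0, 0], "linear": [0.007, 0.0073, 0], "fingers": -1}
    - {"dr": [0, 0, 0], "linear": [0.007, 0.0073, 0], "fingers": -1}
    - {"dr": [0, 0, 0], "linear": [0, 0, 0], "fingers": -1}

```text
time_s: 9.1
tool_pos: [0.61, -0.2353, 0.2482]
orientation: [[0.902, 0.431, 0.002], [0.431, -0.902, -0.0], [0.001, 0.001, -1.0]]
ft_force: [0.2, -0.3, -6.7]
grip_width: 0.281
grasp_force: 40.0
```

>>> apply_moves:
  series:
    - {"dr": [0, 0, 0], "linear": [0.007, 0.0073, 0], "fingers": -1}
    - {"dr": [0, 0, 0], "linear": [0.007, 0.0073, 0], "fingers": -1}
    - {"dr": [0, 0, 0], "linear": [0, 0, 0], "fingers": -1}
    - {"dr": [0, 0, 0], "linear": [0, 0, 0], "fingers": -1}

```text
time_s: 9.5
tool_pos: [0.6275, -0.2419, 0.2481]
orientation: [[0.902, 0.431, -0.0], [0.431, -0.902, 0.0], [-0.0, -0.0, -1.0]]
ft_force: [-0.7, -0.4, -6.0]
grip_width: 0.282
grasp_force: 40.0
```

```bash
python3 m.py pics/s4.png
```

```text
[ 0.62721908 -0.24176607  0.24805917] [[0.9023, 0.4311, -0.0006], [0.4311, -0.9023, 0.0002], [-0.0004, -0.0004, -1.0]] [-0.4  0.2 -5.3]
bottom 0.015059166344833216 flange top 0.023528276096655865 263
(array([ 0.628 , -0.2419]), 145, 0.0003) keeper frame barrel -0.0007961012537603622 0.00012736873148938013
keeper frame tcp -0.0015740703715635598 -2.277420868191998e-05 home move [ 1.10604731e-03  1.12021189e-03 -9.32088643e-07] v [ 7.21681182e-01 -6.92225592e-01 -1.19621144e-05]
```

View pics/s4.png

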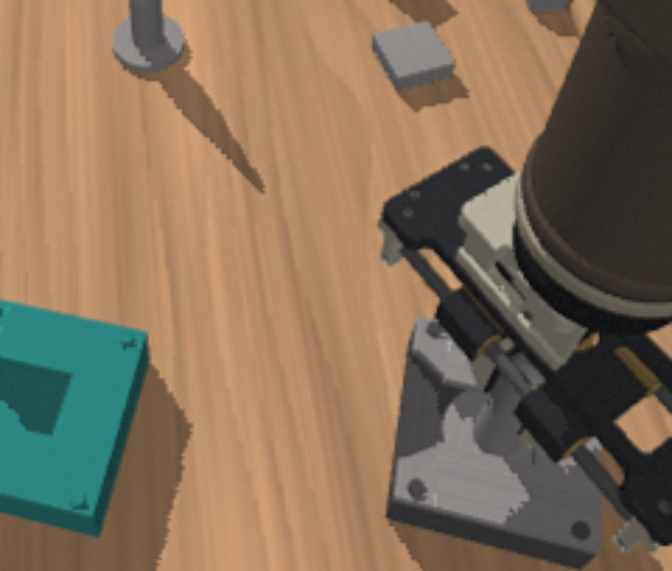

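The barrel, at about (500,420), is in the slot at home with the flange under the plate. I'll lower it gently, watching the force.

>>> apply_moves:
  series:
    - {"dr": [0, 0, 0], "linear": [0.001, 0.001, 0.002], "fingers": -1}
    - {"dr": [0, 0, 0], "linear": [0, 0, 0.002], "fingers": -1}
    - {"dr": [0, 0, 0], "linear": [0, 0, 0.001], "fingers": -1}
    - {"dr": [0, 0, 0], "linear": [0, 0, 0], "fingers": -1}
    - {"dr": [0, 0, 0], "linear": [0, 0, 0], "fingers": -1}

```text
time_s: 10.05
tool_pos: [0.6287, -0.2423, 0.2432]
orientation: [[0.902, 0.431, -0.0], [0.431, -0.902, -0.0], [-0.0, -0.0, -1.0]]
ft_force: [-0.5, -1.0, -6.1]
grip_width: 0.276
grasp_force: 40.0
```

>>> apply_moves:
  series:
    - {"dr": [0, 0, 0], "linear": [0, 0, 0.001], "fingers": -1}
    - {"dr": [0, 0, 0], "linear": [0, 0, 0.001], "fingers": -1}
    - {"dr": [0, 0, 0], "linear": [0, 0, 0], "fingers": -1}

```text
time_s: 10.35
tool_pos: [0.6286, -0.2424, 0.241]
orientation: [[0.902, 0.431, -0.0], [0.431, -0.902, -0.0], [-0.0, -0.0, -1.0]]
ft_force: [-0.7, -0.6, -5.6]
grip_width: 0.274
grasp_force: 40.0
```

>>> apply_moves:
  series:
    - {"dr": [0, 0, 0], "linear": [0, 0, 0.0008], "fingers": -1}
    - {"dr": [0, 0, 0], "linear": [0, 0, 0], "fingers": -1}
    - {"dr": [0, 0, 0], "linear": [0, 0, 0], "fingers": -1}

```text
time_s: 10.65
tool_pos: [0.6288, -0.2423, 0.2407]
orientation: [[0.902, 0.431, 0.0], [0.431, -0.902, -0.0], [0.0, 0.0, -1.0]]
ft_force: [-1.4, 1.2, -2.3]
grip_width: 0.277
grasp_force: 40.0
```

Contact felt, so I'll release and rise.

>>> apply_moves:
  series:
    - {"dr": [0, 0, 0], "linear": [0, 0, 0], "fingers": 0.4}
    - {"dr": [0, 0, 0], "linear": [0, 0, 0], "fingers": 0.4}
    - {"dr": [0, 0, 0], "linear": [0, 0, 0], "fingers": 0.4}
    - {"dr": [0, 0, 0], "linear": [0, 0, 0], "fingers": 0.4}
    - {"dr": [0, 0, 0], "linear": [0, 0, 0], "fingers": 0.4}

```text
time_s: 11.15
tool_pos: [0.6288, -0.2424, 0.2406]
orientation: [[0.902, 0.431, 0.0], [0.431, -0.902, -0.0], [0.0, 0.0, -1.0]]
ft_force: [0.2, -0.5, -0.3]
grip_width: 0.661
grasp_force: 0.0
```

>>> apply_moves:
  series:
    - {"dr": [0, 0, 0], "linear": [0, 0, -0.02], "fingers": 0.4}
    - {"dr": [0, 0, 0], "linear": [0, 0, -0.035], "fingers": 0.4}
    - {"dr": [0, 0, 0], "linear": [0, 0, -0.04], "fingers": 0.4}
    - {"dr": [0, 0, 0], "linear": [0, 0, -0.04], "fingers": 0.4}
    - {"dr": [0, 0, 0], "linear": [0, 0, -0.03], "fingers": 0.4}

```text
time_s: 11.65
tool_pos: [0.6289, -0.2423, 0.4084]
orientation: [[0.902, 0.431, 0.003], [0.431, -0.902, -0.001], [0.002, 0.002, -1.0]]
ft_force: [0.3, -0.3, 0.7]
grip_width: 0.701
grasp_force: 0.0
```

Run:
```python
from h import *
K=np.array([.6287,-.2423]);u=np.array([np.cos(-.3605),np.sin(-.3605)]);v=np.array([-u[1],u[0]])
im,d=manip.grab_frame('side');cv2.imwrite('pics/s5.png',im)
for lo,hi in((.045,.07),(.07,.098)):
    b=barrel('side',d,K,.03,lo,hi);print(b,(b[0]-K)@u,(b[0]-K)@v)
p=pts('side',d).reshape(-1,3);q=p[(np.hypot(*(p[:,:2]-K).T)<.02)&(p[:,2]<.14)];print("top z",np.sort(q[:,2])[-5:])
```

```text
(array([ 0.6294, -0.2423]), 119, 0.0002) 0.0006550043987070029 0.0002469194963431798
(array([ 0.6294, -0.2423]), 148, 0.0003) 0.0006550043987070029 0.0002469194963431798
top z [0.11379471 0.11384167 0.11386266 0.11409872 0.11411028]
```

View pics/s5.png

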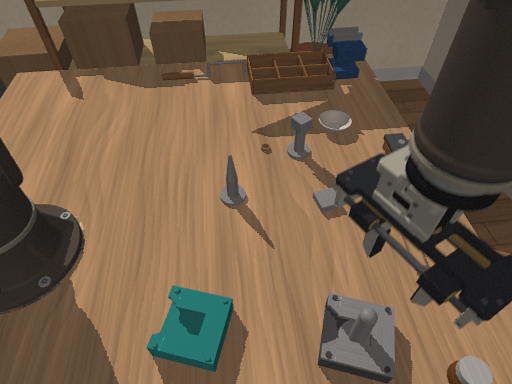

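The dome stake stands upright in the grey keeper at about (363,325). It is within 1 mm of home and its top is at 113 mm, as expected. The other two stakes haven't moved and the gripper is clear.

```bash
python3 -c "
from rig import manip
print(manip.hand_in())"
```

```text
the job is handed in; nothing more can be done
None
```

The round-topped stake is standing upright at the closed end of the grey hold-down's slot, within about 1 mm of home by the side camera with its flange under the plate; it has been released, the other two stakes were not touched, and the job was handed in at about 12 s with no verdict returned.

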